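# Charge the fitting washer by its tilting pan

## Robot

A 6-joint arm with a two-finger parallel gripper is mounted at the origin on the work surface. World frame = base frame: x ahead of the robot, y to its left, z up, the work surface at z = 0. Lengths are in m, angles in rad, forces in N, time in s.
With the tool pointing down it reaches from about 0.35 to 0.775 m from the base axis. Payload 5.5 kg.
Tool frame: the origin (TCP) lies midway between the tips of the shut fingers; the grasp point (between the pads) lies 19 mm behind it; z points along the fingers, y is the line along which they close (so a half turn about z gives the same grasp; the last joint's range is limited). The gripper opens to 85 mm and grips with 20 to 120 N. Pads are 22 mm wide; open, the fingers measure 114 mm over their backs; the gripper's body (76 mm by 85 mm) begins 54 mm behind the grasp point. The pads swing forward as they close: fully open they stand 13 mm farther back than shut.
Start: joints at [1.049, 0.313, 0.046, 1.304, 0, 1.431], TCP at [0.214, 0.534, 0.231] pointing down, gripper open.
Joint ranges: [-2.76, 2.76], [-0.86, 1.69], [-1.03, 1.26], [-2.2, 2.34], [-1.47, 1.5], [-3.14, 3.14]. Speed limits (rad/s): [2.57, 2.57, 3.14, 3.14, 3.14, 3.14].

## Interface

Orientations are given as a unit quaternion [w, x, y, z].
In Python, from workcell import telemetry, imaging, env gives the robot as it stands. The module is installed in compiled form; this text tells all that it offers.
- The arm moves only by the tool step_arm, never from a script. Its argument "moves" is a list of rows, each a list of 3 entries, a list of its own where there are three numbers: the shift along the tool's x, y, z in mm, then the turn, a rotation vector about the tool's x, y, z in rad, then the finger opening in mm, from 0 to 85.4. A call has 1 to 8 rows; each row is the pose to reach, as a shift and turn from the pose commanded when the call began, along the tool's axes at that moment; what a row does not reach only later rows make up. A row lasts 1/12 s, in which the tool goes at most 41.7 mm and 7.16 degrees, less where a joint would pass 70% of its speed; a pose out of reach is approached as far as the arm can. A call with a gripper value outside its range is refused whole. The fingers move at their own pace and stop on an object; "grip_force" is the grip in N (left out, the last holds). Time passes only in rows, so rows that repeat a pose let the fingers close. It gives the time, the measured TCP pose, the force, the opening and the grip force at its end, in the units of the state.
- telemetry.get_state(): the state, without advancing time (a new reading comes with each control period).
- imaging.read_camera(name): name is "scene" or "top" or "wrist"; returns the picture (420x560x3 uint8, red, green, blue); there is no depth.
- imaging.camera_params(name): a dict with "camera_matrix" (3x3 intrinsics, pixels), "pose" (4x4, takes a point from camera to world coordinates). Camera axes: x right, y up, looking along -z (the intrinsics and any distortion apply to the point x, -y, -z); pixel columns grow to the right and rows downward; lengths in m; the calibration is good to about 2 mm. A picture is of the moment at which its call begins: read the wrist's pose just before it. camera_params takes no time and is no camera call; for the wrist camera it gives the pose at the moment of the call.
- env.hand_in(): hands the job in; it is judged then, once.
The state is a dict: "clock": time; "joint_pos": joint angles; "qvel": joint speeds; "tau": joint torques, N m; "tcp_pos": TCP position; "orientation": TCP orientation; "wrist_force": force on the tool from outside, world axes, zero at the start; "ft_torque": the same for the moment, N m; "finger_gap": finger opening in m; "grip_force": force on a finger pad.
Only numpy, scipy, OpenCV 4.12 (cv2) and the standard library are available. Lean on these libraries where they do the work, as an engineer would, in place of code of your own. Each camera call takes 0.05 s, during which the arm holds its last target. There are 200 camera calls.

## Task

Put all the brass-and-steel hose fittings standing on the bench into the washer's aluminium charging pan, slide the washer's white cover open, and once every fitting is in the pan tip it fully over by its black lever so that they all drop into the compartment. Then swing the pan back upright against its stop and slide the cover fully shut over the fittings. Leave the other things on the bench where they are.

Things in the scene. Friction and masses are not known exactly. Their poses are not given: they have to be found in the camera images.
- washer: Blue parts washer, fixed. Origin on the bench, below the pan's pivot. Its y axis is the way the pan pours and the cover opens; x is the pivot axis, the lever is on the -x side. Compartment inside: x -80 to 80, y -35 to 165, floor z 6, rim z 100. Pump housing beyond it: y 171 to 376, 98 high; drain tank under the pan: y -103 to -41, 112 high. Two stand posts at x +-94 (12 thick, 36 along y) rise to z 225.
- pivot (a point): Point on the pan's pivot axis (the washer's x axis), midway between the posts, 210 above the bench. Fixed to the washer, same orientation.
- pan (a joint): Tilt of the aluminium charging pan, rad: 0 = upright on its stop, grows as it tips to the washer's +y (handle goes up, over and to +y); stop at 1.75, where it empties. Stiff pivot (0.5 N m friction): it stays where left. Loaded, it takes about 5 to 10 N at the handle.
- pan_floor (a point): Centre of the pan's inner floor, turning with the pan. In the pan's axes (the washer's while upright) the inside is x -70 to 70, y -57 to 57 at the floor; the rim is 88 above the floor; the pouring wall (+y) flares out to y 107 at the rim. Upright, the floor is 162 and the rim 250 above the bench. Tipped, the lip comes down to about 130.
- lever_grip (a point): Grasp point of the lever's handle: round black bar, 16 diameter, 85 long, along the pivot axis, its free end (40 beyond the point) to the washer's -x. 120 from the axis, 157 along it from point pivot. Pan upright: it leans 0.65 rad from vertical to the washer's -y; at 1.75 it leans 1.10 to +y. Can be held from above, a finger either side; it turns between them.
- cover (a joint): Travel of the flat white cover (209 long, 172 wide, top 107 above the bench) along the washer's +y, m: 0 = fully shut over the compartment, 0.19 = fully open over the pump housing. Friction about 2 N; it stays where left.
- cover_grip (a point): Centre of the cover's handle: upright black fin, 70 long across the slide (washer's x), 14 thick along it, its top 141 above the bench; the point is 126 above the bench and, with the cover shut, at washer x -30, y 145. Room above for a gripper while the pan is upright.
- fitting1_mid (a point): A hose fitting: steel hexagon foot (38 across flats, 44 across corners, 22 high) with a round brass sleeve (30 diameter, 48 long) on it, 70 tall in all, 110 to 190 g. The point is at its centre, half-way up (on the sleeve); its z axis points from foot to sleeve end. Starts standing on its foot. May be absent.
- fitting2_mid (a point): A hose fitting: steel hexagon foot (38 across flats, 44 across corners, 22 high) with a round brass sleeve (30 diameter, 48 long) on it, 70 tall in all, 110 to 190 g. The point is at its centre, half-way up (on the sleeve); its z axis points from foot to sleeve end. Starts standing on its foot. May be absent.
- fitting3_mid (a point): A hose fitting: steel hexagon foot (38 across flats, 44 across corners, 22 high) with a round brass sleeve (30 diameter, 48 long) on it, 70 tall in all, 110 to 190 g. The point is at its centre, half-way up (on the sleeve); its z axis points from foot to sleeve end. Starts standing on its foot. May be absent.
- fitting4_mid (a point): A hose fitting: steel hexagon foot (38 across flats, 44 across corners, 22 high) with a round brass sleeve (30 diameter, 48 long) on it, 70 tall in all, 110 to 190 g. The point is at its centre, half-way up (on the sleeve); its z axis points from foot to sleeve end. Starts standing on its foot. May be absent.
- fitting5_mid (a point): A hose fitting: steel hexagon foot (38 across flats, 44 across corners, 22 high) with a round brass sleeve (30 diameter, 48 long) on it, 70 tall in all, 110 to 190 g. The point is at its centre, half-way up (on the sleeve); its z axis points from foot to sleeve end. Starts standing on its foot. May be absent.
- oil: Bystander, not part of the job: yellow oil bottle, 52 diameter, 120 tall, standing.
- gauge_plug: Bystander, not part of the job: blue plastic cylinder, 42 diameter, 55 tall, standing.
- wrench: Bystander, not part of the job: wrench lying at the near right.
- driver: Bystander, not part of the job: screwdriver lying at the far left.
- hose: Bystander, not part of the job: short black hose stub with a steel end, 36 thick, lying at the left.
- die: Bystander, not part of the job: dark steel crimping die, 75 x 40 x 42, in front of the robot.
Things that resemble listed ones, but are neither listed nor needed, are in the scene too. What is shaped like the part that bears fitting3_mid but green or orange is not meant. What is shaped like the part that bears fitting4_mid but red is not meant.

How it is judged:
On the way, in this order (a step that is already met when the one before it is completed fails the run):
1. every fitting is in the charging pan at the same time (x of fitting1_mid in the frame of pan_floor between -0.072 and 0.072 m and y of fitting1_mid in the frame of pan_floor between -0.06 and 0.105 m and z of fitting1_mid in the frame of pan_floor between 0 and 0.095 m and x of fitting2_mid in the frame of pan_floor between -0.072 and 0.072 m and y of fitting2_mid in the frame of pan_floor between -0.06 and 0.105 m and z of fitting2_mid in the frame of pan_floor between 0 and 0.095 m and x of fitting3_mid in the frame of pan_floor between -0.072 and 0.072 m and y of fitting3_mid in the frame of pan_floor between -0.06 and 0.105 m and z of fitting3_mid in the frame of pan_floor between 0 and 0.095 m and x of fitting4_mid in the frame of pan_floor between -0.072 and 0.072 m and y of fitting4_mid in the frame of pan_floor between -0.06 and 0.105 m and z of fitting4_mid in the frame of pan_floor between 0 and 0.095 m and x of fitting5_mid in the frame of pan_floor between -0.072 and 0.072 m and y of fitting5_mid in the frame of pan_floor between -0.06 and 0.105 m and z of fitting5_mid in the frame of pan_floor between 0 and 0.095 m), for 0.2 s.
2. the pan is tipped over (beyond 1.5 rad) and every fitting is down in the compartment (value of joint pan above 1.5 rad and x of fitting1_mid in the frame of washer between -0.083 and 0.083 m and y of fitting1_mid in the frame of washer between -0.038 and 0.168 m and z of fitting1_mid in the frame of washer between 0 and 0.098 m and x of fitting2_mid in the frame of washer between -0.083 and 0.083 m and y of fitting2_mid in the frame of washer between -0.038 and 0.168 m and z of fitting2_mid in the frame of washer between 0 and 0.098 m and x of fitting3_mid in the frame of washer between -0.083 and 0.083 m and y of fitting3_mid in the frame of washer between -0.038 and 0.168 m and z of fitting3_mid in the frame of washer between 0 and 0.098 m and x of fitting4_mid in the frame of washer between -0.083 and 0.083 m and y of fitting4_mid in the frame of washer between -0.038 and 0.168 m and z of fitting4_mid in the frame of washer between 0 and 0.098 m and x of fitting5_mid in the frame of washer between -0.083 and 0.083 m and y of fitting5_mid in the frame of washer between -0.038 and 0.168 m and z of fitting5_mid in the frame of washer between 0 and 0.098 m), for 0.2 s.
At the end, for the whole second after the job is handed in: All fittings lie at rest in the compartment, the pan is back upright (within 0.12 rad of its stop) and the cover is shut (within 10 mm) (value of joint pan below 0.12 rad and value of joint cover below 0.01 m and x of fitting1_mid in the frame of washer between -0.083 and 0.083 m and y of fitting1_mid in the frame of washer between -0.038 and 0.168 m and z of fitting1_mid in the frame of washer between 0 and 0.098 m and x of fitting2_mid in the frame of washer between -0.083 and 0.083 m and y of fitting2_mid in the frame of washer between -0.038 and 0.168 m and z of fitting2_mid in the frame of washer between 0 and 0.098 m and x of fitting3_mid in the frame of washer between -0.083 and 0.083 m and y of fitting3_mid in the frame of washer between -0.038 and 0.168 m and z of fitting3_mid in the frame of washer between 0 and 0.098 m and x of fitting4_mid in the frame of washer between -0.083 and 0.083 m and y of fitting4_mid in the frame of washer between -0.038 and 0.168 m and z of fitting4_mid in the frame of washer between 0 and 0.098 m and x of fitting5_mid in the frame of washer between -0.083 and 0.083 m and y of fitting5_mid in the frame of washer between -0.038 and 0.168 m and z of fitting5_mid in the frame of washer between 0 and 0.098 m and linear speed of each of fitting1, fitting2, fitting3, fitting4, fitting5 below 0.03 m/s); the robot touches nothing.
It fails at once if one of the other things on the bench is moved more than 40 mm (distance of any of oil, gauge_plug, wrench, driver, hose, die from where it was at the start of the episode above 0.04 m).
Of fitting1, fitting2, fitting3, fitting4, fitting5 only 3 to 5 are there at a start; the rules pass over those that are not, and their reading is None.
At some moment in a run one of fitting1, fitting2, fitting3, fitting4, fitting5 may be knocked a few centimetres aside while the robot is not near it.
It also fails if it takes over 210 s, if anything falls off the work surface, if the arm or the gripper's body presses on something with over 40 N, if the wrist force passes 120 N, or if a joint passes its speed limit or range.

## Working session

There is one attempt and no reset: what is moved stays moved. The work goes in short steps, Python scripts to look and compute and a tool call to move; the robot and the scene stay as the last step left them, time stands still between calls to the robot, and variables do not carry over. Pictures are saved under pics/ and viewed, at most 15 in all, crops included, and the job is handed in when it is done.

Besides the shell and the picture viewer there is one more tool, called after "Emit:" in YAML: its name, and indented under it one key for each argument. step_arm: Moves the arm, as the interface text tells. Its arguments: {"type":"object","properties":{"moves":{"type":"array"},"grip_force":{"type":"number"}},"required":["moves"]}

```bash
mkdir -p pics
python3 - <<'E'
from workcell import telemetry, imaging
import cv2
for n in("top","scene"):
    im=imaging.read_camera(n); cv2.imwrite(f"pics/{n}0.png",im[:,:,::-1]); p=imaging.camera_params(n); print(n,p["camera_matrix"],p["pose"].round(4) if hasattr(p["pose"],'round') else p["pose"])
    print(p.keys())
s=telemetry.get_state();print(s)
E
```

```text
top [[522.62947425   0.         278.45919597]
 [  0.         522.62947425 206.29759153]
 [  0.           0.           1.        ]] [[ 1.1000e-03  9.8610e-01 -1.6630e-01  2.1180e-01]
 [-9.9990e-01  3.9000e-03  1.6300e-02 -1.8000e-02]
 [ 1.6700e-02  1.6620e-01  9.8590e-01  1.6311e+00]
 [ 0.0000e+00  0.0000e+00  0.0000e+00  1.0000e+00]]
dict_keys(['camera_matrix', 'pose'])
scene [[468.07523572   0.         279.0998412 ]
 [  0.         468.07523572 211.18095674]
 [  0.           0.           1.        ]] [[-0.8882 -0.3823  0.2547  0.7768]
 [ 0.4593 -0.7524  0.4722  0.5559]
 [ 0.0112  0.5364  0.8439  1.2649]
 [ 0.      0.      0.      1.    ]]
dict_keys(['camera_matrix', 'pose'])
{'clock': 0.1, 'joint_pos': array([ 1.04939096e+00,  3.13973859e-01,  4.50932863e-02,  1.30359203e+00,
       -1.54128601e-05,  1.43120015e+00]), 'qvel': array([-0.00041381, -0.00220433,  0.0022366 ,  0.00159787,  0.00023529,
        0.00148319]), 'tau': array([ 2.65743351e-03, -4.81725526e+01,  2.99245262e+01,  1.27511012e-02,
       -1.58492185e-04,  2.66542935e-05]), 'tcp_pos': array([0.21402887, 0.53319513, 0.23047069]), 'orientation': array([-2.64700943e-04,  1.89747062e-01,  9.81832649e-01, -7.95280220e-04]), 'wrist_force': array([ 0.26744273,  0.17295115, -0.17462962]), 'ft_torque': array([-0.0380963 , -0.04140469, -0.01138131]), 'grip_force': 0.0, 'finger_gap': 0.08548701154019087}
```

View pics/top0.png

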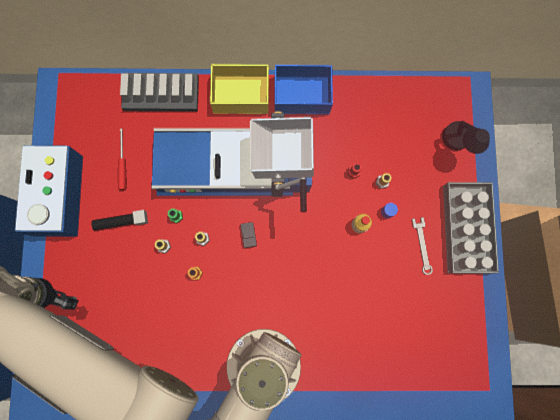

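View pics/scene0.png

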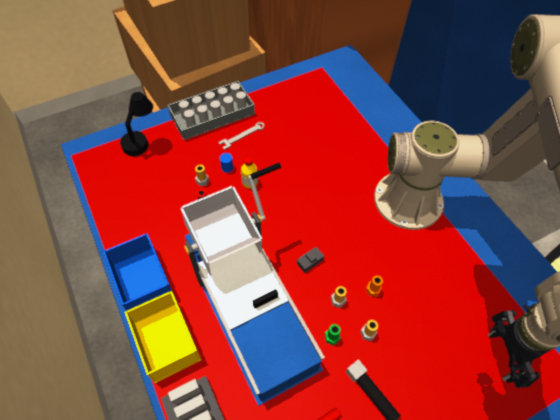

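Top: steel/brass fittings near (162,245), (202,237) and (384,179). Decoys are green (175,215), orange (194,272) and red (354,171). The pan is at (282,145), the lever at (303,195) and the cover fin at (217,166). The washer's y runs along the image's left, which is world +y.

```bash
cat > h.py <<'E'
import numpy as np, cv2
from workcell import telemetry, imaging
def ray(name,uv,P=None):
    P=P or imaging.camera_params(name); K=P["camera_matrix"]; T=np.array(P["pose"])
    d=np.array([(uv[0]-K[0,2])/K[0,0],-(uv[1]-K[1,2])/K[1,1],-1.0])
    return T[:3,3],T[:3,:3]@d
def plane(name,uv,z,P=None):
    o,d=ray(name,uv,P); return o+d*(z-o[2])/d[2]
def proj(name,p,P=None):
    P=P or imaging.camera_params(name); K=P["camera_matrix"]; T=np.array(P["pose"])
    c=T[:3,:3].T@(np.array(p)-T[:3,3]); return K[0,2]+K[0,0]*c[0]/-c[2],K[1,2]-K[1,1]*c[1]/-c[2]
def tri(r1,r2):
    (o1,d1),(o2,d2)=r1,r2; A=np.stack([d1,-d2],1); t=np.linalg.lstsq(A,o2-o1,rcond=None)[0]
    a,b=o1+d1*t[0],o2+d2*t[1]; return (a+b)/2,np.linalg.norm(a-b)
E
python3 - <<'E'
from h import *
im=cv2.imread("pics/top0.png")
a=cv2.resize(im[105:220,145:330],(800,497),interpolation=cv2.INTER_CUBIC)  # x4.324
cv2.imwrite("pics/tz.png",a)
b=[cv2.resize(im[v-20:v+20,u-20:u+20],(260,260),interpolation=cv2.INTER_CUBIC) for u,v in((162,245),(202,237),(384,179),(194,272),(175,215),(354,171))]
cv2.imwrite("pics/fz.png",np.vstack([np.hstack(b[:3]),np.hstack(b[3:])]))
for uv in((162,245),(202,237),(384,179),(282,145)):print(uv,plane("top",uv,.07).round(3))
E
```

```text
(162, 245) [0.357 0.303 0.07 ]
(202, 237) [0.381 0.185 0.07 ]
(384, 179) [ 0.561 -0.367  0.07 ]
(282, 145) [ 0.667 -0.055  0.07 ]
```

View pics/tz.png

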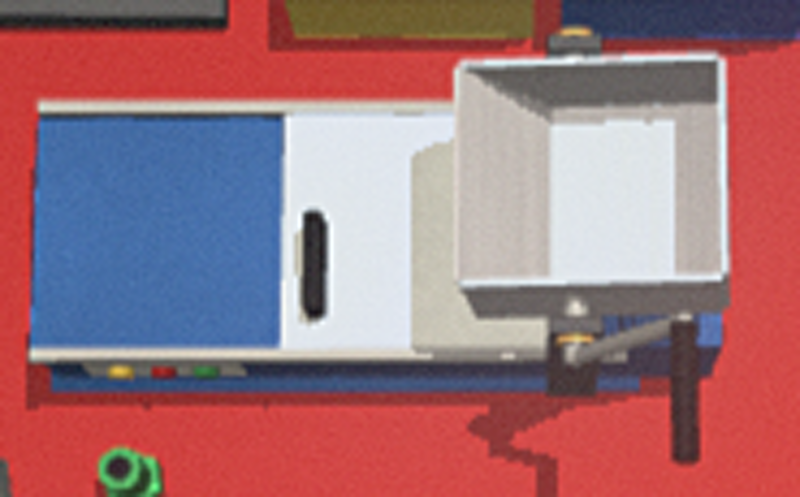

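View pics/fz.png

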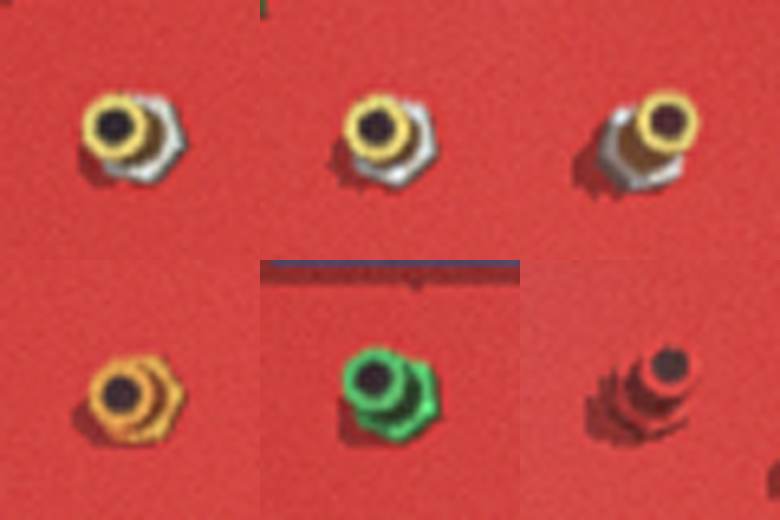

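The three fittings have yellow sleeve rings on steel feet; the other three are the green, orange and red decoys. Sleeve-top centres are about (159.7,244.5), (199.7,236.7) and (386.8,177.8). In the washer crop: pan rim corners (458,62), (722,56), (724,280), (460,285), fin (315,210)-(315,320), handle (685,318)-(685,460).

Run:
```python
from h import *
from scipy.optimize import least_squares
for uv in((159.7,244.5),(199.7,236.7),(386.8,177.8)):print(uv,plane("top",uv,.07).round(4))
hz=.210+.12*np.cos(.65); hy=-.12*np.sin(.65)
obs=[((458,62),(.072,.109,.25)),((722,56),(.072,-.059,.25)),((724,280),(-.072,-.059,.25)),((460,285),(-.072,.109,.25)),
((315,211),(.005,.145,.141)),((315,321),(-.065,.145,.141)),((685,460),(-.197,hy,hz))]
O=[np.array(o)/4.324+[145,105] for o,_ in obs]; P=imaging.camera_params("top")
W=lambda t,m:np.array([t[0]+np.cos(t[2])*m[0]-np.sin(t[2])*m[1],t[1]+np.sin(t[2])*m[0]+np.cos(t[2])*m[1],m[2]])
f=lambda t:np.concatenate([W(t,m)[:2]-plane("top",o,m[2],P)[:2] for o,(_,m) in zip(O,obs)])
r=least_squares(f,[.6,-.05,0]);print(r.x.round(4),(f(r.x)*1e3).round(1).reshape(-1,2).tolist())
for n,m in dict(pan=(0,0,.162),lever=(-.157,hy,hz),lever2=(-.157,.12*np.sin(1.1),.21+.12*np.cos(1.1)),fin=(-.03,.145,.126),finopen=(-.03,.335,.126)).items(): print(n,W(r.x,m).round(4))
```

```text
(159.7, 244.5) [0.3582 0.3102 0.07  ]
(199.7, 236.7) [0.3819 0.1918 0.07  ]
(386.8, 177.8) [ 0.5651 -0.3762  0.07  ]
[ 0.6142 -0.051  -0.0276] [[1.7, 20.6], [-8.1, 21.1], [-5.2, 25.0], [3.5, 27.3], [4.4, -41.7], [10.8, -38.2], [-7.2, -14.1]]
pan [ 0.6142 -0.051   0.162 ]
lever [ 0.4552 -0.1193  0.3055]
lever2 [0.4602 0.0602 0.2644]
fin [0.5882 0.0948 0.126 ]
finopen [0.5934 0.2847 0.126 ]
```

Run:
```python
from h import *
from scipy.optimize import least_squares
hz=.210+.12*np.cos(.65); hy=-.12*np.sin(.65)
obs=[((458,62),(.072,.109,.25)),((722,56),(.072,-.059,.25)),((724,280),(-.072,-.059,.25)),((460,285),(-.072,.109,.25)),
((685,460),(-.197,hy,hz)),((38,115),(.08,.376,.098)),((31,348),(-.08,.376,.098))]
O=[np.array(o)/4.324+[145,105] for o,_ in obs]; P=imaging.camera_params("top")
W=lambda t,m:np.array([t[0]+np.cos(t[2])*m[0]-np.sin(t[2])*m[1],t[1]+np.sin(t[2])*m[0]+np.cos(t[2])*m[1],m[2]])
f=lambda t:np.concatenate([W(t,m)[:2]-plane("top",o,m[2],P)[:2] for o,(_,m) in zip(O,obs)])
r=least_squares(f,[.6,-.05,0]);print(r.x.round(4),(f(r.x)*1e3).round(1).reshape(-1,2).tolist())
for n,m in dict(pan=(0,0,.162),lever=(-.157,hy,hz),lever2=(-.157,.12*np.sin(1.1),.21+.12*np.cos(1.1)),fin=(-.03,.145,.126),finopen=(-.03,.335,.126)).items(): print(n,W(r.x,m).round(4))
for o in((315,211),(315,321)):print(plane("top",np.array(o)/4.324+[145,105],.141).round(4))
im=cv2.cvtColor(cv2.imread("pics/scene0.png"),cv2.COLOR_BGR2RGB)
cv2.imwrite("pics/sz.png",cv2.resize(cv2.imread("pics/scene0.png")[170:410,160:380],(720,600*240//240),interpolation=cv2.INTER_CUBIC)[:, :733])
```

```text
[ 0.6157 -0.0592 -0.0099] [[1.4, 13.7], [-5.5, 14.2], [-2.6, 15.5], [3.1, 17.9], [-4.4, -25.8], [0.5, -19.5], [7.5, -16.0]]
pan [ 0.6157 -0.0592  0.162 ]
lever [ 0.458  -0.1303  0.3055]
lever2 [0.4598 0.0493 0.2644]
fin [0.5871 0.0861 0.126 ]
finopen [0.589  0.2761 0.126 ]
[0.6187 0.1355 0.141 ]
[0.5423 0.134  0.141 ]
```

View pics/sz.png

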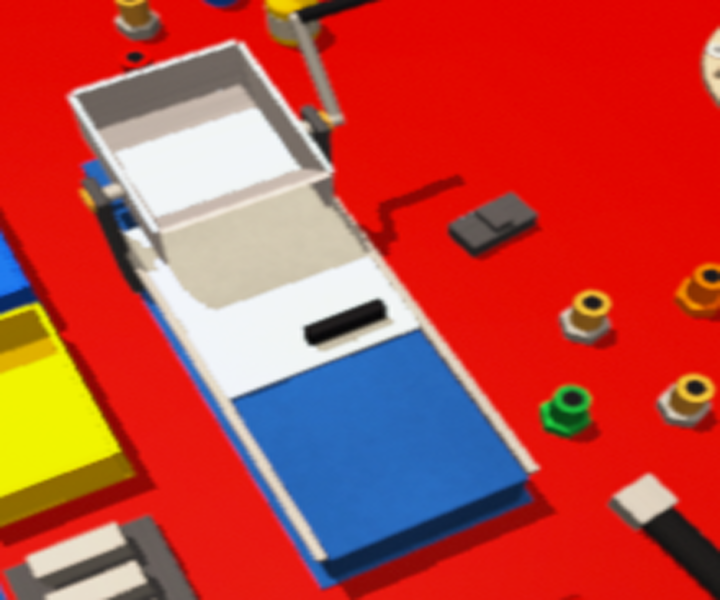

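The scene view confirms three real fittings and a cover about half-way on the washer. The rim doesn't match a pan centred on the pivot, so I'll refit with the pan's y offset and the cover travel left free.

Run:
```python
from h import *
from scipy.optimize import least_squares
hz=.210+.12*np.cos(.65); hy=-.12*np.sin(.65)
obs=[((458,62),(.072,.109,.25),1),((722,56),(.072,-.059,.25),1),((724,280),(-.072,-.059,.25),1),((460,285),(-.072,.109,.25),1),
((685,460),(-.197,hy,hz),0),((38,115),(.08,.376,.098),0),((31,348),(-.08,.376,.098),0),((575,32),(.094,0,.225),0),((315,211),(.005,.145,.141),2),((315,321),(-.065,.145,.141),2),((282,115),(.08,.171,.107),2),((280,347),(-.08,.171,.107),2)]
O=[np.array(o)/4.324+[145,105] for o,_,_ in obs]; P=imaging.camera_params("top")
def W(t,m,k=0):
    y=m[1]+(0,t[3],t[4])[k]; return np.array([t[0]+np.cos(t[2])*m[0]-np.sin(t[2])*y,t[1]+np.sin(t[2])*m[0]+np.cos(t[2])*y,m[2]])
f=lambda t:np.concatenate([W(t,m,k)[:2]-plane("top",o,m[2],P)[:2] for o,(_,m,k) in zip(O,obs)])
r=least_squares(f,[.6,-.05,0,0,0]);print(r.x.round(4),(f(r.x)*1e3).round(1).reshape(-1,2).tolist())
np.save("w.npy",r.x)
for n,m,k in (("pan",(0,0,.162),1),("lever",(-.157,hy,hz),0),("lever2",(-.157,.12*np.sin(1.1),.21+.12*np.cos(1.1)),0),("fin",(-.03,.145,.126),2),("finshut",(-.03,.145,.126),0),("finopen",(-.03,.335,.126),0)): print(n,W(r.x,m,k).round(4))
```

```text
[ 0.6167 -0.0383  0.0078 -0.0362  0.029 ] [[0.8, -0.3], [-3.1, 0.2], [-0.3, -1.1], [2.5, 1.3], [-2.1, -8.4], [-5.1, 2.8], [2.0, 3.5], [-6.2, 2.0], [1.7, 0.2], [8.1, 1.2], [-1.9, -1.2], [3.7, -0.0]]
pan [ 0.617  -0.0745  0.162 ]
lever [ 0.4603 -0.1121  0.3055]
lever2 [0.4589 0.0674 0.2644]
fin [0.5854 0.1354 0.126 ]
finshut [0.5856 0.1065 0.126 ]
finopen [0.5841 0.2965 0.126 ]
```

```bash
cat >> h.py <<'E'
from scipy.spatial.transform import Rotation as Ro
def go(p,yaw=0.0):
    "shift (mm) and turn in tool axes to reach TCP p, tool down, tool y at yaw from world y"
    s=telemetry.get_state(); q=s["orientation"]; R=Ro.from_quat([q[1],q[2],q[3],q[0]])
    T=Ro.from_euler("z",yaw)*Ro.from_matrix([[-1,0,0],[0,1,0],[0,0,-1]])
    print("shift",(R.inv().apply(np.array(p)-s["tcp_pos"])*1e3).round(1),"turn",(R.inv()*T).as_rotvec().round(3),"t",round(s["clock"],2),"tcp",s["tcp_pos"].round(4))
E
python3 -c "
from h import *
go((.358,.310,.16))"
```

```text
shift [-216.8 -153.4   70.7] turn [-0.002 -0.001 -0.382] t 0.1 tcp [0.214  0.5332 0.2305]
```

Emit:
step_arm:
  moves:
    - [[-217,-153,71],[-0.002,-0.001,-0.382],75]
    - [[-217,-153,71],[-0.002,-0.001,-0.382],75]
    - [[-217,-153,71],[-0.002,-0.001,-0.382],75]
    - [[-217,-153,71],[-0.002,-0.001,-0.382],75]
    - [[-217,-153,71],[-0.002,-0.001,-0.382],75]
    - [[-217,-153,71],[-0.002,-0.001,-0.382],75]
    - [[-217,-153,71],[-0.002,-0.001,-0.382],75]
    - [[-217,-153,71],[-0.002,-0.001,-0.382],75]

```text
clock: 0.77
tcp_pos: [0.3599, 0.3061, 0.1583]
orientation: [-0.0, 0.003, 1.0, -0.001]
wrist_force: [1.2, 0.2, 0.5]
finger_gap: 0.0749
grip_force: 0.0
```

```bash
python3 -c "
from h import *
a=imaging.read_camera('wrist')[:,:,::-1]; b=imaging.read_camera('top')[:,:,::-1]
cv2.imwrite('pics/w1.png',a);cv2.imwrite('pics/t1.png',b)
c=np.hstack([cv2.resize(a,(400,300)),cv2.resize(b,(400,300))]);cv2.imwrite('pics/c1.png',c)
print(proj('wrist',(.358,.310,.07)))
go((.358,.310,.036))"
```

```text
(np.float64(280.8479231623559), np.float64(211.7579272769973))
shift [  0.8   0.3 123.7] turn [ 0.001 -0.    -0.003] t 0.87 tcp [0.3588 0.3095 0.1597]
```

View pics/c1.png

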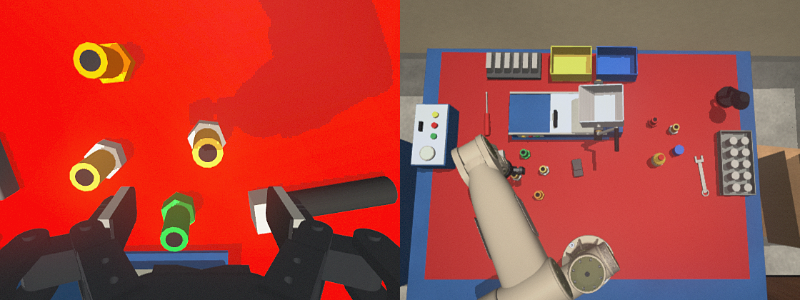

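Wrist view: fitting 1's ring is at about (291,209) in full-size pixels, fitting 2 at (119,248), with orange above and green below. The top view shows no further fittings where the arm used to be, so there are three.

```bash
python3 -c "
from h import *
print(plane('wrist',(291,209),.07),plane('wrist',(119,248),.07))
P=imaging.camera_params('wrist');print(P['pose'].round(3),P['camera_matrix'][0,0])
"
```

```text
[0.35608498 0.31689296 0.07      ] [0.38384584 0.19672317 0.07      ]
[[ 0.005 -0.962 -0.274  0.289]
 [ 1.     0.005 -0.     0.31 ]
 [ 0.002 -0.274  0.962  0.303]
 [ 0.     0.     0.     1.   ]] 357.9091228282736
```

Emit:
step_arm:
  moves:
    - [[2,3,40],[0,0,0],75]
    - [[2,3,80],[0,0,0],75]
    - [[2,3,124],[0,0,0],75]
    - [[2,3,124],[0,0,0],75]
    - [[2,3,124],[0,0,0],20]
    - [[2,3,124],[0,0,0],20]
    - [[2,3,124],[0,0,0],20]
    - [[2,3,124],[0,0,0],20]
  grip_force: 50

```text
clock: 1.53
tcp_pos: [0.3586, 0.3153, 0.0389]
orientation: [0.003, -0.0, 1.0, 0.002]
wrist_force: [-0.7, -1.6, 5.8]
finger_gap: 0.0289
grip_force: 48.5
```

Emit:
step_arm:
  moves:
    - [[0,0,0],[0,0,0],20]
    - [[0,0,0],[0,0,0],20]
    - [[0,0,-40],[0,0,0],20]
    - [[0,0,-80],[0,0,0],20]
    - [[0,0,-120],[0,0,0],20]
    - [[0,0,-160],[0,0,0],20]
    - [[0,0,-200],[0,0,0],20]
    - [[0,0,-260],[0,0,0],20]

```text
clock: 2.2
tcp_pos: [0.3559, 0.3133, 0.2811]
orientation: [0.001, -0.0, 1.0, 0.001]
wrist_force: [0.4, 0.3, -2.3]
finger_gap: 0.0291
grip_force: 50.0
```

```bash
python3 -c "
from h import *
print(telemetry.get_state()['finger_gap'])
go((.569,-.09,.30))"
```

```text
0.029105730182084105
shift [-213.1 -403.3  -19.5] turn [0.003 0.003 0.   ] t 2.2 tcp [0.3559 0.3133 0.2811]
```

Emit:
step_arm:
  moves:
    - [[-219,-368,-50],[0.003,0.003,0],20]
    - [[-219,-368,-50],[0.003,0.003,0],20]
    - [[-219,-368,-50],[0.003,0.003,0],20]
    - [[-219,-368,-50],[0.003,0.003,0],20]
    - [[-219,-368,-50],[0.003,0.003,0],20]
    - [[-219,-368,-50],[0.003,0.003,0],20]
    - [[-219,-368,-50],[0.003,0.003,0],20]
    - [[-219,-368,-50],[0.003,0.003,0],20]

```text
clock: 2.87
tcp_pos: [0.5263, 0.0271, 0.3179]
orientation: [0.0, 0.0, 1.0, -0.0]
wrist_force: [0.7, 0.5, -1.6]
finger_gap: 0.029
grip_force: 50.1
```

```bash
python3 -c "
from h import *
go((.575,-.0545,.34))"
```

```text
shift [-48.7 -81.6 -22. ] turn [-0.001  0.    -0.   ] t 2.87 tcp [0.5263 0.0271 0.3179]
```

Emit:
step_arm:
  moves:
    - [[-46,-72,-20],[0,0,0],20]
    - [[-46,-72,-20],[0,0,0],20]
    - [[-46,-72,-20],[0,0,0],20]
    - [[-46,-72,-20],[0,0,0],20]
    - [[-46,-72,-20],[0,0,0],20]
    - [[-46,-72,-20],[0,0,0],20]

```text
clock: 3.37
tcp_pos: [0.571, -0.0419, 0.3367]
orientation: [-0.001, -0.001, 1.0, -0.0]
wrist_force: [0.6, 0.4, -2.0]
finger_gap: 0.0288
grip_force: 50.3
```

```bash
python3 -c "
from h import *
go((.575,-.0545,.215))
P=imaging.camera_params('wrist');a=imaging.read_camera('wrist')[:,:,::-1];
cv2.imwrite('pics/w2.png',a);print(P['pose'].round(3))
"
```

```text
shift [ -4.2 -12.6 121.7] turn [-0.001 -0.002  0.001] t 3.37 tcp [ 0.571  -0.0419  0.3367]
[[ 0.    -0.962 -0.272  0.501]
 [ 1.     0.     0.    -0.041]
 [-0.    -0.272  0.962  0.48 ]
 [ 0.     0.     0.     1.   ]]
```

View pics/w2.png

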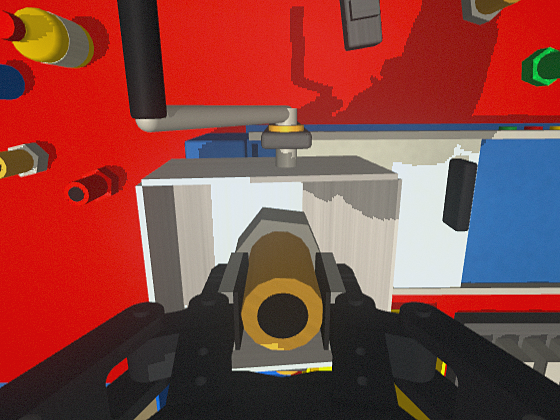

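Fitting 1 is held upright. The pan's near rim corners are at about (140,183) and (400,180), the lever bar runs from (143,0) to (148,118), and the fin is at (460,195).

```bash
python3 -c "
from h import *
for uv,z in(((140,183),.25),((400,180),.25),((213,185),.162),((303,185),.162),((147,110),.3055),((143,10),.3055),((460,160),.141),((457,228),.141),((287,112),.225),((287,125),.225)):print(uv,plane('wrist',uv,z).round(4))
"
```

```text
(140, 183) [ 0.5494 -0.1336  0.25  ]
(400, 180) [0.5474 0.0367 0.25  ]
(213, 185) [ 0.5697 -0.103   0.162 ]
(303, 185) [ 0.5697 -0.0213  0.162 ]
(147, 110) [ 0.5028 -0.1042  0.3055]
(143, 10) [ 0.4604 -0.1016  0.3055]
(460, 160) [0.5499 0.1285 0.141 ]
(457, 228) [0.6181 0.1348 0.141 ]
(287, 112) [ 0.5048 -0.0371  0.225 ]
(287, 125) [ 0.5135 -0.037   0.225 ]
```

Emit:
step_arm:
  moves:
    - [[-2,-7,30],[0,0,0],20]
    - [[-2,-7,60],[0,0,0],20]
    - [[-2,-7,95],[0,0,0],20]
    - [[-2,-7,130],[0,0,0],20]
    - [[-2,-7,130],[0,0,0],20]
    - [[-2,-7,130],[0,0,0],20]

```text
clock: 3.92
tcp_pos: [0.5717, -0.0485, 0.2058]
orientation: [-0.003, -0.001, 1.0, -0.0]
wrist_force: [0.4, 0.1, -0.5]
finger_gap: 0.0288
grip_force: 54.8
```

Emit:
step_arm:
  moves:
    - [[0,0,2],[0,0,0],42]
    - [[0,0,2],[0,0,0],42]
    - [[0,0,2],[0,0,0],42]
    - [[0,0,2],[0,0,0],42]
    - [[0,0,-40],[0,0,0],42]
    - [[0,0,-80],[0,0,0],42]
    - [[0,0,-120],[0,0,0],42]
    - [[0,0,-160],[0,0,0],42]

```text
clock: 4.58
tcp_pos: [0.5736, -0.0499, 0.3692]
orientation: [-0.0, -0.0, 1.0, -0.001]
wrist_force: [1.1, -0.5, 0.5]
finger_gap: 0.0419
grip_force: 0.0
```

```bash
python3 -c "
from h import *
go((.383,.195,.17))
print(telemetry.get_state()['finger_gap'])"
```

```text
shift [190.5 245.3 198.8] turn [-0.002 -0.     0.   ] t 4.58 tcp [ 0.5736 -0.0499  0.3692]
0.04193925539022184
```

Emit:
step_arm:
  moves:
    - [[190,245,195],[0,0,0],75]
    - [[190,245,195],[0,0,0],75]
    - [[190,245,195],[0,0,0],75]
    - [[190,245,195],[0,0,0],75]
    - [[190,245,195],[0,0,0],75]
    - [[190,245,195],[0,0,0],75]
    - [[190,245,195],[0,0,0],75]
    - [[190,245,195],[0,0,0],75]

```text
clock: 5.25
tcp_pos: [0.4001, 0.1739, 0.1891]
orientation: [0.0, 0.0, 1.0, -0.0]
wrist_force: [-0.4, 0.7, -0.4]
finger_gap: 0.0748
grip_force: 0.0
```

Emit:
step_arm:
  moves:
    - [[0,0,0],[0,0,0],75]

```text
clock: 5.33
tcp_pos: [0.3939, 0.1755, 0.1856]
orientation: [-0.005, -0.003, 1.0, -0.001]
wrist_force: [-1.8, -0.6, -0.4]
finger_gap: 0.0747
grip_force: 0.0
```

```bash
cat > look.py <<'E'
from h import *
import sys
P=imaging.camera_params('wrist');a=imaging.read_camera('wrist');cv2.imwrite('pics/%s.png'%sys.argv[1],a[:,:,::-1])
hsv=cv2.cvtColor(a,cv2.COLOR_RGB2HSV); m=cv2.inRange(hsv,(18,100,120),(33,255,255))
n,_,st,c=cv2.connectedComponentsWithStats(m)
for s,k in zip(st,c):
    if s[4]>300: print(s,plane('wrist',k,.07,P).round(3))
E
python3 look.py w3; python3 -c "
from h import *
go((.383,.195,.038))"
```

```text
[     0      0    560    420 232792] [0.399 0.174 0.07 ]
[ 301   10   58   64 1628] [0.281 0.208 0.07 ]
[285 172  40  39 748] [0.384 0.193 0.07 ]
shift [ 13.2  21.  149.6] turn [-0.002 -0.005  0.005] t 5.38 tcp [0.3971 0.1743 0.1876]
```

Emit:
step_arm:
  moves:
    - [[12,20,20],[0,0,0],75]
    - [[12,20,60],[0,0,0],75]
    - [[12,20,100],[0,0,0],75]
    - [[12,20,149],[0,0,0],75]
    - [[12,20,149],[0,0,0],75]
    - [[12,20,149],[0,0,0],20]
    - [[12,20,149],[0,0,0],20]
    - [[12,20,149],[0,0,0],20]

```text
clock: 6.05
tcp_pos: [0.3912, 0.1931, 0.0425]
orientation: [0.001, 0.0, 1.0, 0.0]
wrist_force: [0.8, -0.2, -0.0]
finger_gap: 0.0396
grip_force: 0.0
```

Emit:
step_arm:
  moves:
    - [[0,0,0],[0,0,0],20]
    - [[0,0,0],[0,0,0],20]
    - [[0,0,0],[0,0,0],20]
    - [[0,0,-40],[0,0,0],20]
    - [[0,0,-80],[0,0,0],20]
    - [[0,0,-120],[0,0,0],20]
    - [[0,0,-160],[0,0,0],20]
    - [[0,0,-200],[0,0,0],20]

```text
clock: 6.72
tcp_pos: [0.3887, 0.1928, 0.2439]
orientation: [0.001, -0.0, 1.0, -0.0]
wrist_force: [1.0, 0.8, -2.0]
finger_gap: 0.0283
grip_force: 50.0
```

```bash
python3 -c "
from h import *
print(telemetry.get_state()['finger_gap'])
go((.617,-.086,.34))"
```

```text
0.028281197037513677
shift [-228.4 -278.9  -95.7] turn [-0.     0.002  0.   ] t 6.72 tcp [0.3887 0.1928 0.2439]
```

Emit:
step_arm:
  moves:
    - [[-30,-40,-45],[0,0,0],20]
    - [[-60,-80,-100],[0,0,0],20]
    - [[-234,-279,-105],[0,0,0],20]
    - [[-234,-279,-105],[0,0,0],20]
    - [[-234,-279,-105],[0,0,0],20]
    - [[-234,-279,-105],[0,0,0],20]
    - [[-234,-279,-105],[0,0,0],20]
    - [[-234,-279,-105],[0,0,0],20]

```text
clock: 7.38
tcp_pos: [0.5865, -0.0442, 0.3385]
orientation: [0.001, 0.0, 1.0, -0.001]
wrist_force: [0.4, 0.9, -0.4]
finger_gap: 0.0285
grip_force: 50.0
```

```bash
python3 -c "
from h import *
go((.622,-.086,.34))"
```

```text
shift [-35.5 -41.8  -1.4] turn [-0.002  0.002 -0.   ] t 7.38 tcp [ 0.5865 -0.0442  0.3385]
```

Emit:
step_arm:
  moves:
    - [[-35,-42,0],[0,0,0],20]
    - [[-35,-42,0],[0,0,0],20]
    - [[-35,-42,0],[0,0,0],20]
    - [[-35,-42,40],[0,0,0],20]
    - [[-35,-42,75],[0,0,0],20]
    - [[-35,-42,110],[0,0,0],20]
    - [[-35,-42,128],[0,0,0],20]
    - [[-35,-42,128],[0,0,0],20]

```text
clock: 8.05
tcp_pos: [0.6181, -0.0831, 0.2058]
orientation: [-0.003, -0.0, 1.0, 0.0]
wrist_force: [-0.6, 1.4, -1.3]
finger_gap: 0.0283
grip_force: 51.8
```

Emit:
step_arm:
  moves:
    - [[0,0,2],[0,0,0],42]
    - [[0,0,2],[0,0,0],42]
    - [[0,0,2],[0,0,0],42]
    - [[0,0,2],[0,0,0],42]
    - [[0,0,-40],[0,0,0],42]
    - [[0,0,-80],[0,0,0],42]
    - [[0,0,-120],[0,0,0],42]
    - [[0,0,-160],[0,0,0],42]

```text
clock: 8.72
tcp_pos: [0.6202, -0.0841, 0.3709]
orientation: [-0.0, -0.0, 1.0, -0.001]
wrist_force: [1.8, -0.1, 0.9]
finger_gap: 0.0418
grip_force: 0.0
```

```bash
python3 -c "
from h import *
a=imaging.read_camera('wrist')[:,:,::-1];b=imaging.read_camera('top')[:,:,::-1]
cv2.imwrite('pics/w4.png',a);cv2.imwrite('pics/t4.png',b)
cv2.imwrite('pics/c4.png',np.hstack([cv2.resize(a,(400,300)),cv2.resize(b[100:250,250:450],(400,300))]))
go((.563,-.374,.2))"
```

```text
shift [  62.  -288.3  178.2] turn [-0.005  0.013  0.   ] t 8.82 tcp [ 0.6227 -0.0848  0.3775]
```

View pics/c4.png

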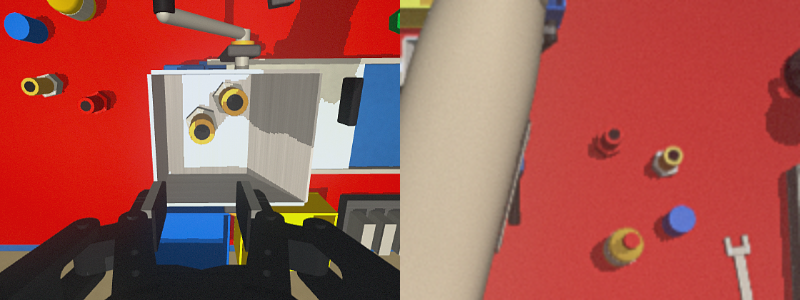

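Fittings 1 and 2 stand in the pan, at about (202,130) and (234,100) in the half picture. Fitting 3 hasn't moved: top pixel (386,177.5).

Emit:
step_arm:
  moves:
    - [[62,-288,50],[0,0,0],65]
    - [[62,-288,50],[0,0,0],65]
    - [[62,-288,50],[0,0,0],65]
    - [[62,-288,100],[0,0,0],65]
    - [[62,-288,180],[0,0,0],65]
    - [[62,-288,180],[0,0,0],65]
    - [[62,-288,180],[0,0,0],65]
    - [[62,-288,180],[0,0,0],65]

```text
clock: 9.48
tcp_pos: [0.5621, -0.3553, 0.2083]
orientation: [-0.0, 0.0, 1.0, -0.001]
wrist_force: [0.7, -0.2, -0.1]
finger_gap: 0.0645
grip_force: 0.0
```

Emit:
step_arm:
  moves:
    - [[0,-20,0],[0,0,0],65]
    - [[0,-20,0],[0,0,0],65]

```text
clock: 9.65
tcp_pos: [0.5603, -0.3771, 0.2055]
orientation: [-0.003, 0.002, 1.0, 0.0]
wrist_force: [0.7, -0.4, 0.2]
finger_gap: 0.0652
grip_force: 0.0
```

```bash
python3 look.py w5; python3 -c "
from h import *
go((.563,-.374,.038))"
```

```text
[     0      0    560    420 231514] [ 0.572 -0.379  0.07 ]
[ 353    0   78   58 2951] [ 0.437 -0.302  0.07 ]
[267 189  37  35 649] [ 0.567 -0.374  0.07 ]
shift [ -2.    1.6 169.5] turn [-0.    -0.003 -0.003] t 9.7 tcp [ 0.5614 -0.3756  0.2075]
```

Emit:
step_arm:
  moves:
    - [[-5,2,40],[0,0,0],65]
    - [[-5,2,80],[0,0,0],65]
    - [[-5,2,120],[0,0,0],65]
    - [[-5,2,150],[0,0,0],65]
    - [[-5,2,169],[0,0,0],65]
    - [[-5,2,169],[0,0,0],65]
    - [[-5,2,169],[0,0,0],20]
    - [[-5,2,169],[0,0,0],20]

```text
clock: 10.37
tcp_pos: [0.569, -0.3724, 0.0425]
orientation: [0.001, -0.001, 1.0, -0.002]
wrist_force: [1.1, -0.5, -0.0]
finger_gap: 0.0416
grip_force: 0.0
```

Emit:
step_arm:
  moves:
    - [[0,0,0],[0,0,0],20]
    - [[0,0,0],[0,0,0],20]
    - [[0,0,0],[0,0,0],20]
    - [[0,0,0],[0,0,0],20]
    - [[0,0,-80],[0,0,0],20]
    - [[0,0,-150],[0,0,0],20]
    - [[0,0,-220],[0,0,0],20]
    - [[0,0,-300],[0,0,0],20]

```text
clock: 11.03
tcp_pos: [0.5672, -0.3716, 0.2092]
orientation: [-0.001, -0.0, 1.0, -0.001]
wrist_force: [1.5, -0.9, -1.5]
finger_gap: 0.0288
grip_force: 50.1
```

Emit:
step_arm:
  moves:
    - [[0,0,-150],[0,0,0],20]
    - [[0,0,-150],[0,0,0],20]
    - [[0,0,-150],[0,0,0],20]
    - [[0,0,-150],[0,0,0],20]

```text
clock: 11.37
tcp_pos: [0.5676, -0.3715, 0.363]
orientation: [0.002, -0.0, 1.0, -0.003]
wrist_force: [0.1, 0.0, -0.3]
finger_gap: 0.0288
grip_force: 50.1
```

```bash
python3 -c "
from h import *
print(telemetry.get_state()['finger_gap'])
go((.657,-.05,.35))"
```

```text
0.028753675997773093
shift [-89.4 321.6  11.5] turn [-0.006  0.004  0.   ] t 11.37 tcp [ 0.5676 -0.3715  0.363 ]
```

Emit:
step_arm:
  moves:
    - [[-90,322,8],[0,0,0],20]
    - [[-90,322,8],[0,0,0],20]
    - [[-90,322,8],[0,0,0],20]
    - [[-90,322,8],[0,0,0],20]
    - [[-90,322,8],[0,0,0],20]
    - [[-90,322,8],[0,0,0],20]
    - [[-90,322,8],[0,0,0],20]
    - [[-90,322,8],[0,0,0],20]

```text
clock: 12.03
tcp_pos: [0.6574, -0.0487, 0.3491]
orientation: [-0.0, 0.0, 1.0, -0.001]
wrist_force: [0.1, -0.3, -2.4]
finger_gap: 0.0285
grip_force: 50.2
```

```bash
python3 -c "
from h import *
go((.660,-.05,.207))"
```

```text
shift [ -2.6  -1.1 142.1] turn [-0.001 -0.    -0.   ] t 12.03 tcp [ 0.6574 -0.0487  0.3491]
```

Emit:
step_arm:
  moves:
    - [[-3,-1,40],[0,0,0],20]
    - [[-3,-1,75],[0,0,0],20]
    - [[-3,-1,110],[0,0,0],20]
    - [[-3,-1,138],[0,0,0],20]
    - [[-3,-1,142],[0,0,0],20]
    - [[-3,-1,142],[0,0,0],20]

```text
clock: 12.53
tcp_pos: [0.659, -0.0515, 0.205]
orientation: [-0.002, -0.0, 1.0, -0.0]
wrist_force: [0.1, -0.1, -1.6]
finger_gap: 0.029
grip_force: 53.5
```

Emit:
step_arm:
  moves:
    - [[0,0,2],[0,0,0],42]
    - [[0,0,2],[0,0,0],42]
    - [[0,0,2],[0,0,0],42]
    - [[0,0,2],[0,0,0],42]
    - [[0,0,-40],[0,0,0],42]
    - [[0,0,-80],[0,0,0],42]
    - [[0,0,-120],[0,0,0],42]
    - [[0,0,-160],[0,0,0],42]

```text
clock: 13.2
tcp_pos: [0.6598, -0.0516, 0.3686]
orientation: [-0.0, -0.0, 1.0, -0.001]
wrist_force: [2.1, -0.2, 0.9]
finger_gap: 0.042
grip_force: 0.0
```

```bash
python3 -c "
from h import *
a=imaging.read_camera('wrist')[:,:,::-1];b=imaging.read_camera('scene')[:,:,::-1]
cv2.imwrite('pics/c6.png',np.hstack([cv2.resize(a,(400,300)),cv2.resize(b,(400,300))]))
go((.584,.134,.25))"
```

```text
shift [ 80.2 186.6 123.9] turn [-0.004  0.014  0.   ] t 13.3 tcp [ 0.6625 -0.0521  0.3758]
```

View pics/c6.png

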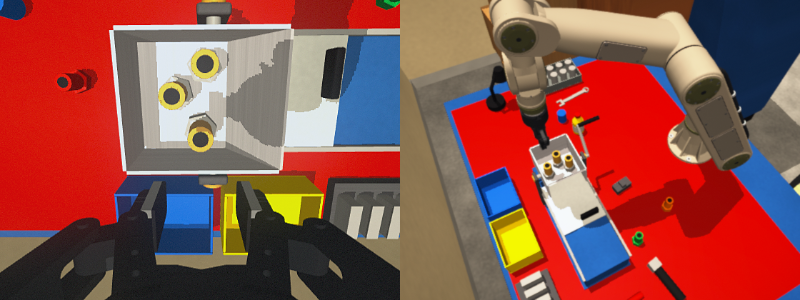

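All three fittings stand in the pan. Something brass-like shows at the scene view's right edge, around (553,241), so I'll check what it is.

```bash
python3 -c "
from h import *
p=plane('scene',(553,241),.05);print(p,proj('top',p))
b=imaging.read_camera('scene')[:,:,::-1];t=imaging.read_camera('top')[:,:,::-1]
cv2.imwrite('pics/t7.png',t)
u,v=map(int,proj('top',p));u=min(max(u,50),510);v=min(max(v,50),370)
cv2.imwrite('pics/c7.png',np.hstack([cv2.resize(b[190:290,460:560],(390,390)),cv2.resize(t[v-50:v+50,u-50:u+50],(390,390))]))
print(u,v)"
```

```text
[-0.26888273  0.33911617  0.05      ] (np.float64(142.21454434023133), np.float64(467.2278887407961))
142 370
```

View pics/c7.png

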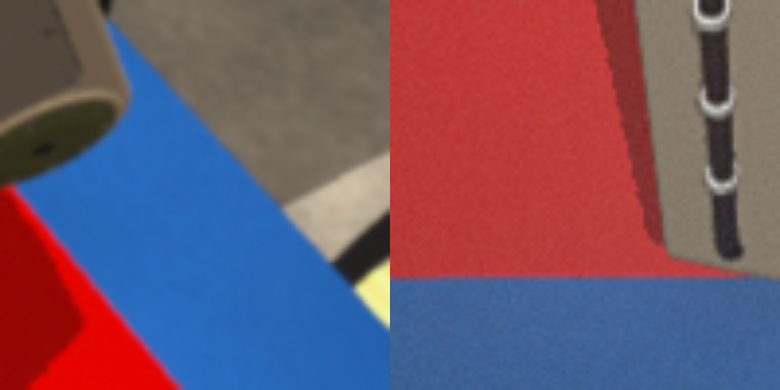

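That was only floor beside the table, so there are three fittings in all. Next is the cover.

Emit:
step_arm:
  moves:
    - [[79,187,0],[0,0,0],60]
    - [[79,187,0],[0,0,0],60]
    - [[79,187,0],[0,0,0],60]
    - [[79,187,0],[0,0,0],60]
    - [[79,187,60],[0,0,0],60]
    - [[79,187,140],[0,0,0],60]
    - [[79,187,200],[0,0,0],60]
    - [[79,187,200],[0,0,0],60]

```text
clock: 14.07
tcp_pos: [0.58, 0.1334, 0.2026]
orientation: [-0.002, -0.001, 1.0, -0.001]
wrist_force: [0.5, 0.3, -0.7]
finger_gap: 0.06
grip_force: 0.0
```

```bash
python3 -c "
from h import *
go((.584,.134,.118))"
```

```text
shift [-4.3  0.7 84.6] turn [-0.001 -0.003  0.002] t 14.07 tcp [0.58   0.1334 0.2026]
```

Emit:
step_arm:
  moves:
    - [[-3,1,40],[0,0,0],60]
    - [[-3,1,60],[0,0,0],60]
    - [[-3,1,60],[0,0,0],60]
    - [[-3,1,60],[0,0,0],60]

```text
clock: 14.4
tcp_pos: [0.5828, 0.1332, 0.1435]
orientation: [-0.004, -0.0, 1.0, -0.001]
wrist_force: [0.3, -0.4, 0.5]
finger_gap: 0.0599
grip_force: 0.0
```

```bash
python3 -c "
from h import *
go((.584,.134,.118))"
```

```text
shift [-1.4  0.8 25.5] turn [-0.002 -0.007  0.   ] t 14.4 tcp [0.5828 0.1332 0.1435]
```

Emit:
step_arm:
  moves:
    - [[-1,1,25],[0,0,0],60]
    - [[-1,1,25],[0,0,0],60]
    - [[-1,1,25],[0,0,0],5]
    - [[-1,1,25],[0,0,0],5]
    - [[-1,1,25],[0,0,0],5]
    - [[-1,1,25],[0,0,0],5]
    - [[-1,1,25],[0,0,0],5]
    - [[-1,1,25],[0,0,0],5]
  grip_force: 35

```text
clock: 15.07
tcp_pos: [0.5872, 0.1348, 0.1228]
orientation: [0.001, -0.0, 1.0, -0.0]
wrist_force: [-0.5, 2.0, 6.1]
finger_gap: 0.0136
grip_force: 35.8
```

Emit:
step_arm:
  moves:
    - [[0,20,0],[0,0,0],5]
    - [[0,40,0],[0,0,0],5]
    - [[0,60,0],[0,0,0],5]
    - [[0,80,0],[0,0,0],5]
    - [[0,100,0],[0,0,0],5]
    - [[1,120,0],[0,0,0],5]
    - [[1,140,0],[0,0,0],5]
    - [[1,150,0],[0,0,0],5]

```text
clock: 15.73
tcp_pos: [0.5861, 0.2863, 0.1228]
orientation: [0.001, -0.001, 1.0, -0.0]
wrist_force: [0.4, -2.4, 7.6]
finger_gap: 0.0129
grip_force: 36.0
```

Emit:
step_arm:
  moves:
    - [[0,5,0],[0,0,0],5]
    - [[0,10,0],[0,0,0],5]
    - [[0,14,0],[0,0,0],5]
    - [[0,16,0],[0,0,0],5]
    - [[0,16,0],[0,0,0],5]

```text
clock: 16.15
tcp_pos: [0.586, 0.2972, 0.1229]
orientation: [0.001, 0.001, 1.0, -0.004]
wrist_force: [-0.5, -11.5, 9.4]
finger_gap: 0.0133
grip_force: 36.5
```

Emit:
step_arm:
  moves:
    - [[0,-4,0],[0,0,0],50]
    - [[0,-4,0],[0,0,0],50]
    - [[0,-4,0],[0,0,0],50]
    - [[0,-4,-80],[0,0,0],50]
    - [[0,-4,-160],[0,0,0],50]
    - [[0,-4,-240],[0,0,0],50]
    - [[0,-4,-300],[0,0,0],50]
    - [[0,-4,-300],[0,0,0],50]

```text
clock: 16.82
tcp_pos: [0.5848, 0.297, 0.331]
orientation: [-0.001, -0.0, 1.0, -0.0]
wrist_force: [1.9, 0.8, -0.3]
finger_gap: 0.0498
grip_force: 0.0
```

```bash
python3 -c "
from h import *
go((.455,-.104,.39))"
```

```text
shift [ 130.1 -400.9  -58.5] turn [-0.001 -0.001  0.001] t 16.82 tcp [0.5848 0.297  0.331 ]
```

Emit:
step_arm:
  moves:
    - [[130,-400,-60],[0,0,0],50]
    - [[130,-400,-60],[0,0,0],50]
    - [[130,-400,-60],[0,0,0],50]
    - [[130,-400,-60],[0,0,0],50]
    - [[130,-400,-60],[0,0,0],50]
    - [[130,-400,-60],[0,0,0],50]
    - [[130,-400,-60],[0,0,0],50]
    - [[130,-400,-60],[0,0,0],50]

```text
clock: 17.48
tcp_pos: [0.4826, -0.0183, 0.377]
orientation: [-0.0, -0.001, 1.0, -0.0]
wrist_force: [0.6, -0.4, 0.4]
finger_gap: 0.0501
grip_force: 0.0
```

```bash
python3 -c "
from h import *
go((.455,-.106,.39))"
```

```text
shift [ 27.7 -87.7 -12.9] turn [-0.001 -0.001  0.001] t 17.48 tcp [ 0.4826 -0.0183  0.377 ]
```

Emit:
step_arm:
  moves:
    - [[27,-85,-12],[0,0,0],50]
    - [[27,-85,-12],[0,0,0],50]
    - [[27,-85,-12],[0,0,0],50]
    - [[27,-85,-12],[0,0,0],50]
    - [[27,-85,-12],[0,0,0],50]

```text
clock: 17.9
tcp_pos: [0.4566, -0.1021, 0.3887]
orientation: [-0.001, 0.001, 1.0, -0.0]
wrist_force: [-0.7, 0.4, -0.7]
finger_gap: 0.0502
grip_force: 0.0
```

```bash
python3 -c "
from h import *
go((.455,-.106,.291))
a=imaging.read_camera('wrist')[:,:,::-1];b=imaging.read_camera('scene')[:,:,::-1]
cv2.imwrite('pics/c8.png',np.hstack([cv2.resize(a,(400,300)),cv2.resize(b,(400,300))]))"
```

```text
shift [ 1.5 -3.9 97.7] turn [-0.    -0.001 -0.001] t 17.9 tcp [ 0.4566 -0.1021  0.3887]
```

View pics/c8.png

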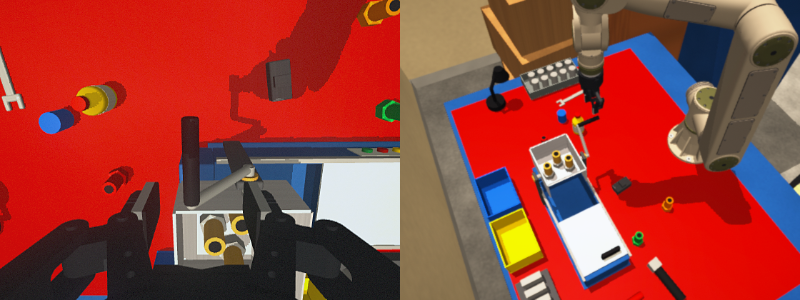

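Cover fully open, all three fittings still in the pan. The lever bar runs (190,120)-(190,205) in the half picture, between the fingers. I'll check its y and the orange-looking object at the top right.

```bash
python3 -c "
from h import *
print(plane('wrist',(529,14),.05),plane('wrist',(266,168),.3055),plane('wrist',(266,280),.3055))
print(plane('wrist',(543,154),.05))"
```

```text
[0.27885435 0.20021907 0.05      ] [ 0.42481426 -0.11005667  0.3055    ] [ 0.50351223 -0.11095668  0.3055    ]
[0.44822052 0.25092806 0.05      ]
```

Emit:
step_arm:
  moves:
    - [[0,-8,20],[0,0,0],50]
    - [[0,-8,50],[0,0,0],50]
    - [[0,-8,80],[0,0,0],50]
    - [[0,-8,96],[0,0,0],50]
    - [[0,-8,96],[0,0,0],50]
    - [[0,-8,96],[0,0,0],5]
    - [[0,-8,96],[0,0,0],5]
    - [[0,-8,96],[0,0,0],5]
  grip_force: 40

```text
clock: 18.67
tcp_pos: [0.4574, -0.1114, 0.2948]
orientation: [0.0, -0.0, 1.0, -0.003]
wrist_force: [-3.4, -3.7, 6.8]
finger_gap: 0.0144
grip_force: 36.8
```

Emit:
step_arm:
  moves:
    - [[0,0,0],[0,0,0],5]
    - [[0,0,0],[0,0,0],5]
    - [[0,0,0],[0,0,0],5]
    - [[0,0,0],[0,0,0],5]

```text
clock: 19.0
tcp_pos: [0.4574, -0.1114, 0.2948]
orientation: [0.001, 0.0, 1.0, -0.002]
wrist_force: [-1.7, -4.2, 6.1]
finger_gap: 0.0146
grip_force: 39.6
```

```bash
python3 -c "
from h import *
go((.458,-.111,.290))
a0=-.65
for a in np.linspace(-.65,1.12,25): print(round(a,2),(120*(np.sin(a)-np.sin(a0))).round(0),(-120*(np.cos(a)-np.cos(a0))).round(0),end=' | ')"
```

```text
shift [-0.6  0.4  4.8] turn [-0.004  0.002 -0.   ] t 19.0 tcp [ 0.4574 -0.1114  0.2948]
-0.65 0.0 -0.0 | -0.58 7.0 -5.0 | -0.5 15.0 -10.0 | -0.43 23.0 -14.0 | -0.36 31.0 -17.0 | -0.28 39.0 -20.0 | -0.21 48.0 -22.0 | -0.13 57.0 -23.0 | -0.06 65.0 -24.0 | 0.01 74.0 -24.0 | 0.09 83.0 -24.0 | 0.16 92.0 -23.0 | 0.24 101.0 -21.0 | 0.31 109.0 -19.0 | 0.38 117.0 -16.0 | 0.46 125.0 -12.0 | 0.53 133.0 -8.0 | 0.6 141.0 -3.0 | 0.68 148.0 2.0 | 0.75 155.0 8.0 | 0.82 161.0 14.0 | 0.9 167.0 21.0 | 0.97 172.0 28.0 | 1.05 176.0 35.0 | 1.12 181.0 43.0 |
```

Emit:
step_arm:
  moves:
    - [[0,7,-5],[0,0,0],5]
    - [[0,15,-10],[0,0,0],5]
    - [[0,23,-14],[0,0,0],5]
    - [[0,31,-17],[0,0,0],5]
    - [[0,39,-20],[0,0,0],5]
    - [[0,48,-22],[0,0,0],5]
    - [[0,57,-23],[0,0,0],5]
    - [[0,65,-24],[0,0,0],5]

```text
clock: 19.67
tcp_pos: [0.4574, -0.048, 0.3199]
orientation: [0.002, 0.001, 1.0, -0.005]
wrist_force: [-3.3, -12.5, 14.7]
finger_gap: 0.0149
grip_force: 41.8
```

Emit:
step_arm:
  moves:
    - [[0,9,0],[0,0,0],5]
    - [[0,18,0],[0,0,0],5]
    - [[0,27,1],[0,0,0],5]
    - [[0,36,3],[0,0,0],5]
    - [[0,44,5],[0,0,0],5]
    - [[0,52,8],[0,0,0],5]
    - [[0,60,12],[0,0,0],5]
    - [[0,68,16],[0,0,0],5]

```text
clock: 20.33
tcp_pos: [0.4571, 0.0214, 0.3021]
orientation: [0.001, 0.0, 1.0, -0.003]
wrist_force: [-0.5, -10.1, 5.9]
finger_gap: 0.0144
grip_force: 42.5
```

Emit:
step_arm:
  moves:
    - [[0,8,5],[0,0,0],5]
    - [[0,15,10],[0,0,0],5]
    - [[0,22,16],[0,0,0],5]
    - [[0,28,22],[0,0,0],5]
    - [[0,34,29],[0,0,0],5]
    - [[0,39,36],[0,0,0],5]
    - [[0,43,43],[0,0,0],5]
    - [[0,45,47],[0,0,0],5]

```text
clock: 21.0
tcp_pos: [0.4569, 0.067, 0.2545]
orientation: [0.0, 0.0, 1.0, -0.002]
wrist_force: [-1.0, -5.7, 5.7]
finger_gap: 0.0146
grip_force: 42.2
```

```bash
python3 -c "
from h import *
go((.458,.069,.247))
a=imaging.read_camera('wrist')[:,:,::-1];b=imaging.read_camera('scene')[:,:,::-1]
cv2.imwrite('pics/c9.png',np.hstack([cv2.resize(a,(400,300)),cv2.resize(b[150:360,120:400],(400,300))]))"
```

```text
shift [-1.1  2.   7.5] turn [-0.004  0.001 -0.   ] t 21.0 tcp [0.4569 0.067  0.2545]
```

View pics/c9.png

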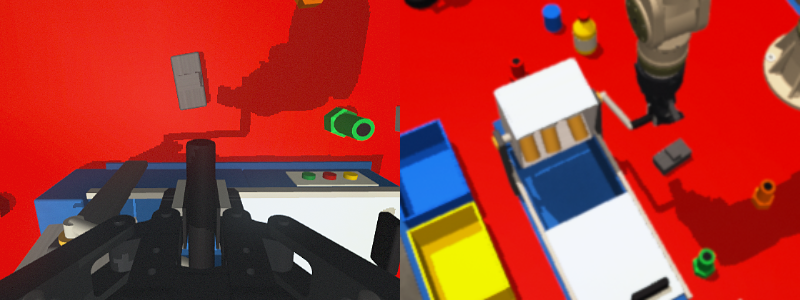

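The pan is almost fully over. Three sleeves show at its mouth, about to slide out, so I'll press on to the stop and wait.

Emit:
step_arm:
  moves:
    - [[0,2,5],[0,0,0],5]
    - [[0,3,8],[0,0,0],5]
    - [[0,3,8],[0,0,0],5]
    - [[0,3,8],[0,0,0],5]
    - [[0,3,8],[0,0,0],5]
    - [[0,3,8],[0,0,0],5]
    - [[0,3,8],[0,0,0],5]
    - [[0,3,8],[0,0,0],5]

```text
clock: 21.77
tcp_pos: [0.4572, 0.0678, 0.2522]
orientation: [0.003, 0.001, 1.0, -0.004]
wrist_force: [-12.2, -12.9, 37.9]
finger_gap: 0.0145
grip_force: 46.1
```

```bash
python3 -c "
from h import *
b=imaging.read_camera('scene')[:,:,::-1];t=imaging.read_camera('top')[:,:,::-1]
cv2.imwrite('pics/c10.png',np.hstack([cv2.resize(b[180:330,160:360],(400,300)),cv2.resize(t[100:250,170:370],(400,300))]))"
```

```text
(no output)
```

View pics/c10.png

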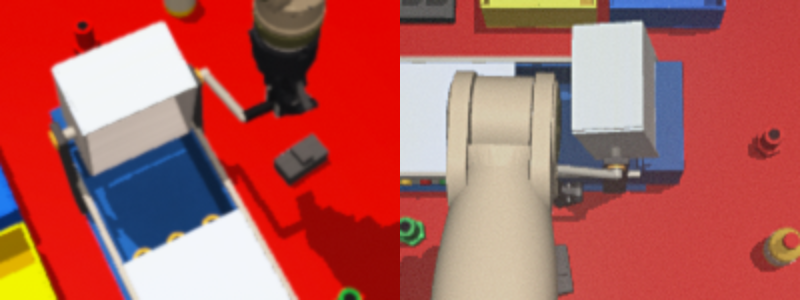

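The three fittings stand in the compartment: rings at (142,253), (178,238) and (210,220) beside the open cover's edge, and the pan is empty. Now swing the pan back.

```bash
python3 -c "
from h import *
A=np.linspace(1.1,-.65,25);k=[0,8,16,24]
for i in range(3):
  b=A[k[i]];c=[(1,6),(0,0),(0,0)][i]
  print([(round(120*(np.sin(a)-np.sin(b))-c[0]),round(-120*(np.cos(a)-np.cos(b))-c[1])) for a in A[k[i]+1:k[i]+9]])"
```

```text
[(-5, -14), (-10, -21), (-15, -28), (-21, -34), (-27, -41), (-34, -46), (-41, -51), (-49, -56)]
[(-8, -4), (-16, -8), (-24, -10), (-33, -13), (-41, -14), (-50, -15), (-59, -16), (-67, -15)]
[(-9, 1), (-17, 2), (-26, 5), (-34, 7), (-42, 11), (-50, 15), (-57, 19), (-65, 24)]
```

Emit:
step_arm:
  moves:
    - [[0,-5,-14],[0,0,0],5]
    - [[0,-10,-21],[0,0,0],5]
    - [[0,-15,-28],[0,0,0],5]
    - [[0,-21,-34],[0,0,0],5]
    - [[0,-27,-41],[0,0,0],5]
    - [[0,-34,-46],[0,0,0],5]
    - [[0,-41,-51],[0,0,0],5]
    - [[0,-49,-56],[0,0,0],5]

```text
clock: 22.53
tcp_pos: [0.4574, 0.0253, 0.3029]
orientation: [0.001, -0.001, 1.0, 0.004]
wrist_force: [2.3, 12.7, 5.1]
finger_gap: 0.0142
grip_force: 39.4
```

Emit:
step_arm:
  moves:
    - [[0,-8,-4],[0,0,0],5]
    - [[0,-16,-8],[0,0,0],5]
    - [[0,-24,-10],[0,0,0],5]
    - [[0,-33,-13],[0,0,0],5]
    - [[0,-41,-14],[0,0,0],5]
    - [[0,-50,-15],[0,0,0],5]
    - [[0,-59,-16],[0,0,0],5]
    - [[0,-67,-15],[0,0,0],5]

```text
clock: 23.2
tcp_pos: [0.4579, -0.0434, 0.3199]
orientation: [0.003, -0.001, 1.0, 0.002]
wrist_force: [2.8, 4.5, 4.7]
finger_gap: 0.0144
grip_force: 41.7
```

Emit:
step_arm:
  moves:
    - [[0,-9,1],[0,0,0],5]
    - [[0,-17,2],[0,0,0],5]
    - [[0,-26,5],[0,0,0],5]
    - [[0,-34,7],[0,0,0],5]
    - [[0,-42,11],[0,0,0],5]
    - [[0,-50,15],[0,0,0],5]
    - [[0,-57,19],[0,0,0],5]
    - [[0,-65,24],[0,0,0],5]

```text
clock: 23.87
tcp_pos: [0.4583, -0.1088, 0.2945]
orientation: [0.002, -0.001, 1.0, 0.001]
wrist_force: [3.7, 6.1, 3.7]
finger_gap: 0.0143
grip_force: 45.1
```

Emit:
step_arm:
  moves:
    - [[0,-2,2],[0,0,0],5]
    - [[0,-4,4],[0,0,0],5]
    - [[0,-4,4],[0,0,0],5]

```text
clock: 24.12
tcp_pos: [0.4583, -0.112, 0.2918]
orientation: [0.003, -0.001, 1.0, 0.002]
wrist_force: [2.6, 8.7, 14.0]
finger_gap: 0.0141
grip_force: 46.6
```

Emit:
step_arm:
  moves:
    - [[0,2,-2],[0,0,0],45]
    - [[0,2,-2],[0,0,0],45]
    - [[0,2,-2],[0,0,0],45]
    - [[0,2,-2],[0,0,0],45]
    - [[0,2,-40],[0,0,0],45]
    - [[0,2,-80],[0,0,0],45]
    - [[0,2,-110],[0,0,0],45]
    - [[0,2,-110],[0,0,0],45]

```text
clock: 24.78
tcp_pos: [0.4577, -0.1128, 0.4042]
orientation: [0.003, 0.0, 1.0, -0.002]
wrist_force: [-0.1, -0.3, 0.0]
finger_gap: 0.0447
grip_force: 0.0
```

```bash
python3 -c "
from h import *
go((.586,.297,.36))"
```

```text
shift [-128.   410.    43.1] turn [-0.004  0.006 -0.   ] t 24.78 tcp [ 0.4577 -0.1128  0.4042]
```

Emit:
step_arm:
  moves:
    - [[-128,330,0],[0,0,0],55]
    - [[-128,330,0],[0,0,0],55]
    - [[-128,330,0],[0,0,0],55]
    - [[-128,330,0],[0,0,0],55]
    - [[-128,330,0],[0,0,0],55]
    - [[-128,330,0],[0,0,0],55]
    - [[-128,330,0],[0,0,0],55]
    - [[-128,330,0],[0,0,0],55]

```text
clock: 25.45
tcp_pos: [0.5773, 0.2006, 0.3974]
orientation: [-0.001, -0.0, 1.0, -0.001]
wrist_force: [1.4, -0.3, -0.2]
finger_gap: 0.0556
grip_force: 0.0
```

Emit:
step_arm:
  moves:
    - [[-5,20,0],[0,0,0],55]
    - [[-5,20,0],[0,0,0],55]
    - [[-5,20,0],[0,0,0],55]

```text
clock: 25.7
tcp_pos: [0.5821, 0.2197, 0.3963]
orientation: [-0.002, -0.001, 1.0, -0.001]
wrist_force: [0.4, -0.6, 0.2]
finger_gap: 0.0552
grip_force: 0.0
```

```bash
python3 -c "
from h import *
go((.586,.297,.2))
P=imaging.camera_params('wrist');np.save('P13.npy',P['pose'])
a=imaging.read_camera('wrist')[:,:,::-1];b=imaging.read_camera('scene')[:,:,::-1]
cv2.imwrite('pics/w11.png',a);cv2.imwrite('pics/s11.png',b)
cv2.imwrite('pics/c11.png',np.hstack([cv2.resize(a,(400,300)),cv2.resize(b[180:330,160:360],(400,300))]))"
```

```text
shift [ -5.   77.7 196.1] turn [-0.002 -0.004  0.002] t 25.7 tcp [0.5821 0.2197 0.3963]
```

View pics/c11.png

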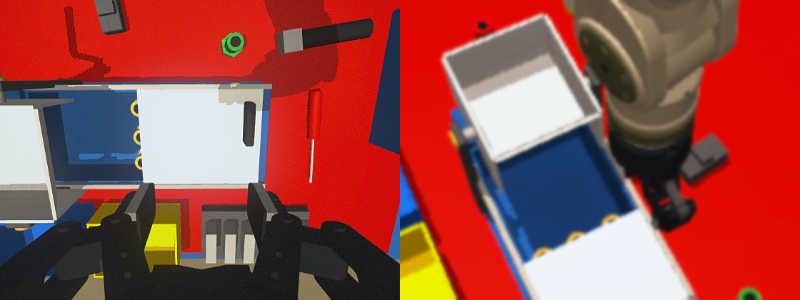

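The pan is empty and upright. The rings at (135,107), (138,138) and (140,162) sit under the open cover's edge, and the fin is at (248,123). Now close the cover.

Emit:
step_arm:
  moves:
    - [[-5,77,40],[0,0,0],55]
    - [[-5,77,80],[0,0,0],55]
    - [[-5,77,120],[0,0,0],55]
    - [[-5,77,160],[0,0,0],55]
    - [[-5,77,200],[0,0,0],55]
    - [[-5,77,220],[0,0,0],55]
    - [[-5,77,220],[0,0,0],55]
    - [[-5,77,220],[0,0,0],55]

```text
clock: 26.47
tcp_pos: [0.5846, 0.2931, 0.1763]
orientation: [-0.004, 0.001, 1.0, -0.002]
wrist_force: [0.6, -0.1, 0.3]
finger_gap: 0.0547
grip_force: 0.0
```

```bash
python3 -c "
from h import *
go((.586,.297,.121))"
```

```text
shift [-1.8  4.1 55.3] turn [-0.004 -0.007 -0.002] t 26.47 tcp [0.5846 0.2931 0.1763]
```

Emit:
step_arm:
  moves:
    - [[0,3,30],[0,0,0],55]
    - [[0,3,53],[0,0,0],55]
    - [[0,3,53],[0,0,0],55]
    - [[0,3,53],[0,0,0],5]
    - [[0,3,53],[0,0,0],5]
    - [[0,3,53],[0,0,0],5]
    - [[0,3,53],[0,0,0],5]
    - [[0,3,53],[0,0,0],5]
  grip_force: 35

```text
clock: 27.13
tcp_pos: [0.5887, 0.2972, 0.1288]
orientation: [0.002, 0.0, 1.0, -0.001]
wrist_force: [0.8, -5.7, 7.0]
finger_gap: 0.0132
grip_force: 35.7
```

Emit:
step_arm:
  moves:
    - [[0,-20,0],[0,0,0],5]
    - [[0,-40,0],[0,0,0],5]
    - [[0,-60,0],[0,0,0],5]
    - [[0,-80,0],[0,0,0],5]
    - [[0,-100,0],[0,0,0],5]
    - [[0,-120,0],[0,0,0],5]
    - [[0,-140,0],[0,0,0],5]
    - [[-1,-160,0],[0,0,0],5]

```text
clock: 27.8
tcp_pos: [0.5899, 0.1386, 0.1288]
orientation: [0.002, -0.001, 1.0, 0.001]
wrist_force: [-1.5, 3.3, 7.0]
finger_gap: 0.0127
grip_force: 36.0
```

Emit:
step_arm:
  moves:
    - [[0,-10,0],[0,0,0],5]
    - [[0,-20,0],[0,0,0],5]
    - [[0,-27,0],[0,0,0],5]
    - [[0,-31,0],[0,0,0],5]
    - [[0,-32,0],[0,0,0],5]
    - [[0,-32,0],[0,0,0],5]

```text
clock: 28.3
tcp_pos: [0.5901, 0.1071, 0.1288]
orientation: [0.002, -0.0, 1.0, 0.001]
wrist_force: [0.1, 3.1, 4.6]
finger_gap: 0.0133
grip_force: 35.9
```

Emit:
step_arm:
  moves:
    - [[0,-3,0],[0,0,0],5]
    - [[0,-4,0],[0,0,0],5]
    - [[0,-4,0],[0,0,0],5]

```text
clock: 28.55
tcp_pos: [0.5901, 0.107, 0.1288]
orientation: [0.003, -0.002, 1.0, 0.004]
wrist_force: [0.4, 14.7, 3.4]
finger_gap: 0.0128
grip_force: 35.8
```

Emit:
step_arm:
  moves:
    - [[0,0,0],[0,0,0],50]
    - [[0,0,0],[0,0,0],50]
    - [[0,0,0],[0,0,0],50]
    - [[0,0,0],[0,0,0],50]
    - [[0,0,-40],[0,0,0],50]
    - [[0,0,-80],[0,0,0],50]
    - [[0,0,-160],[0,0,0],50]
    - [[0,0,-220],[0,0,0],50]

```text
clock: 29.22
tcp_pos: [0.5872, 0.1022, 0.2901]
orientation: [-0.001, 0.0, 1.0, -0.001]
wrist_force: [2.0, -0.4, -0.1]
finger_gap: 0.0501
grip_force: 0.0
```

Emit:
step_arm:
  moves:
    - [[80,150,-100],[0,0,0],50]
    - [[80,150,-100],[0,0,0],50]
    - [[80,150,-100],[0,0,0],50]
    - [[80,150,-100],[0,0,0],50]
    - [[80,150,-100],[0,0,0],50]
    - [[80,150,-100],[0,0,0],50]
    - [[80,150,-100],[0,0,0],50]
    - [[80,150,-100],[0,0,0],50]

```text
clock: 29.88
tcp_pos: [0.5083, 0.2522, 0.3881]
orientation: [-0.001, -0.0, 1.0, -0.001]
wrist_force: [0.3, -0.1, -1.1]
finger_gap: 0.0501
grip_force: 0.0
```

```bash
python3 -c "
from h import *
b=imaging.read_camera('scene')[:,:,::-1];t=imaging.read_camera('wrist')[:,:,::-1]
cv2.imwrite('pics/c12.png',np.hstack([cv2.resize(b,(400,300)),cv2.resize(t,(400,300))]))"
```

```text
(no output)
```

View pics/c12.png

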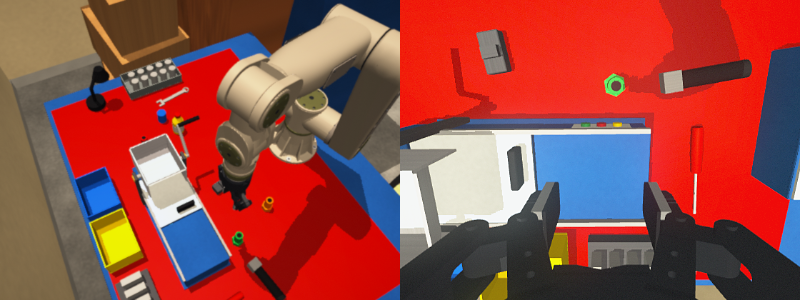

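The cover is shut (fin at (185,207), and the push met the stop at 14.7 N), the pan is upright and empty, and the bench is clear. Handing in.

```bash
python3 -c "
from workcell import env
print(env.hand_in())"
```

```text
the job is handed in; nothing more can be done
None
```

I tipped all three fittings into the washer, swung the pan back upright, shut the cover to its stop and handed the job in at about 30 s on the clock; hand-in returned no verdict.

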